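# Draw the locker bolt with the reach hook

### The job

The drinks locker stands too far back under the wall cabinets for a hand, so work it only with the reach hook: take the hook from its wooden rest and draw the locker's slide bolt fully back to its stop, gently, without straining it. Then hook the bar handle, pull the glass door open at least 35 degrees and leave it open, and lay the reach hook back in both forks of its rest as you found it. Do not touch the locker with the gripper, and leave the other things as they stand.

Things in the scene. Friction and masses are not known exactly. Their poses are not given: they have to be found in the camera images.
- table_lamp: Table lamp, fixed, beside the locker on its right: 150 mm wide, 310 mm high, origin at the centre of its foot. Carry the hook round it, not over it. (The wall cabinets begin 460 mm above the worktop, above the locker and lamp.)
- reach_hook: Reach hook, about 0.2 kg: dark wooden handle 136 x 18 wide x 24 high; from its front a 7 mm round steel stem ends in a 7 mm prong bent down at a right angle. Origin at the handle's centre, x along the stem (prong axis at x = +205), z up, prong towards -z. Balances 36 mm ahead of the origin; grip firmly (100 N) from above across the 18 mm at x = 0 to 20. It still gives in the pads under side load.
- hook_rest: Wooden rest of the hook, fixed: foot 128 x 60 x 12 with two forked posts 12 thick at x = -50 and +50 mm (88 clear between). Origin at the centre of its underside, x the way the hook points, z up. Fork slots 23 wide with flared mouths, slot floor 50 and fork tips 75 above the worktop. Seated, the handle lies centred in both slots, its axis 62 above the worktop and parallel to x.
- locker: Grey drinks locker, 210 wide, 180 deep, 260 mm high, wooden top, fixed. Origin at the centre of its underside; x points into it (front face at x = -90), y to its left, z up. The framed glass door fills the front except a post at the right. The flat steel slide bolt crosses from the door into a staple on that post, 62 mm above the worktop; the staple stands 20 mm proud of the front.
- knob (a point): Point on the stem of the bolt's knob, 31 mm out from the door face, 62 mm above the worktop. The stem (7 mm round, level) sticks straight out of the door for 38 mm; its 13 mm ball end is centred 13 mm farther out than this point. It moves with bolt and door. To draw the bolt, push the stem from its right side to the locker's left (+y).
- handle (a point): Middle of the door's bar handle: level 8 mm round bar, 72 mm long, 207 mm above the worktop, its axis 38 mm out from the door face and parallel to it, a post to the door at each end; a prong fits behind it from above. Moves with the door.
- hinge (a point): Point on the door's upright hinge line, at the left end of the locker's front face, 207 mm above the worktop. With the door shut the handle's middle is 38 mm out from the front and 118 mm to the right of it.
- bolt (a joint): Travel of the bolt in m: 0 to 0.004 at the start (shot), growing as it is drawn to the locker's left, 0.030 at its stop. It drags with about 3 N, and with 5 to 9 N while in the staple, because a spring behind the door presses it there; it leaves the staple at about 0.014 and the door then springs ajar by about 15 mm.
- locker_door (a joint): Opening angle of the door in rad: 0 shut, growing as its right edge swings out towards the robot, up to 1.6. A light friction (0.1 N m) keeps it where it is left.
- cup: White cup 62 mm wide, 52 mm high, on a slate coaster to the right of the hook's rest; bystander, loose. Origin at the centre of its underside.
- tongs: Steel ice tongs 171 mm long, 16 mm high, lying in front of the locker near the left end of the worktop; bystander, loose. Origin at the middle of the underside.
- stopper: Pale bottle stopper 34 mm wide, 48 mm high, standing at the left front corner of the worktop; bystander, loose. Origin at the centre of its underside.
- hook_tip (a point): Lower end of the hook's prong: the point 205 mm ahead of the reach hook's origin and 34 mm below its axis (centre of the 7 mm round tip).

How it is judged:
On the way, in this order (a step that is already met when the one before it is completed fails the run):
1. the bolt is drawn fully back to its stop with the hook (within 1.5 mm) (value of joint bolt above 0.0285 m and contact force between reach_hook and locker above 0.3 N), for 0.1 s.
2. the door is pulled open at least 0.58 rad with the hook (value of joint locker_door above 0.58 rad and contact force between reach_hook and locker above 0.05 N).
At the end, for the whole second after the job is handed in: The bolt is fully drawn (within 1.5 mm of its stop), the door stands open at least 0.58 rad and still, and the reach hook lies at rest in both forks of its rest, hook end forward and prong down: within 12 mm lengthwise, 5 mm sideways, 3 mm in height, 0.06 rad of level (value of joint bolt above 0.0285 m and value of joint locker_door above 0.58 rad and velocity of joint locker_door below 0.05 rad/s and x of reach_hook in the frame of hook_rest between -0.012 and 0.012 m and y of reach_hook in the frame of hook_rest between -0.005 and 0.005 m and z of reach_hook in the frame of hook_rest between 0.059 and 0.065 m and x of hook_tip in the frame of hook_rest above 0.15 m and angle between reach_hook's own z axis and vertical below 0.06 rad and angle between the x axis of reach_hook and the x axis of hook_rest, either way round below 0.08 rad and linear speed of reach_hook below 0.01 m/s); the robot touches nothing.
It fails at once if the hook presses on the locker, its door or its bolt with more than 20 N (contact force between reach_hook and locker above 20 N).
It fails at once if gripper or arm touches the locker (contact force between any of the fingers, the arm and locker above 0.5 N).
It fails at once if a bystander is moved more than 15 mm (distance of any of cup, tongs, stopper from where it was at the start of the episode above 0.015 m).
It also fails if it takes over 64 s, if anything falls off the work surface, if the arm or the gripper's body presses on something with over 40 N, if the wrist force passes 120 N, or if a joint passes its speed limit or range.

### The arm

A 6-joint arm with a two-finger parallel gripper is mounted at the origin on a cart in front of the work surface, level with it; the furniture and walls round the work are solid. World frame = base frame: x ahead of the robot, y to its left, z up, the work surface at z = 0. Lengths are in m, angles in rad, forces in N, time in s.
With the tool pointing down it reaches from about 0.25 to 0.775 m from the base axis. Payload 4 kg.
Tool frame: the origin (TCP) lies on the centre line of the jaws, within the pads' length; the fingertips stand 11 mm ahead of it and the grasp point (between the pads) lies 8 mm behind it (r.tip_extent is the distance from the TCP to the fingertips, in m); z points along the fingers, y is the line along which they close (so a half turn about z gives the same grasp; the last joint's range is limited). The gripper opens to 85 mm and grips with 20 to 120 N. Pads are 22 mm wide; open, the fingers measure 114 mm over their backs; the gripper's body (76 mm by 85 mm) begins 54 mm behind the grasp point. The pads swing forward as they close: fully open they stand 13 mm farther back than shut.
Start: joints at [-1.282, 0.087, 1.371, -0, 1.684, -0.103], TCP at [0.21, -0.508, 0.242] pointing down, gripper open.
Joint ranges: [-3.1, 3.1], [-0.76, 2.03], [0.27, 2.55], [-1.08, 4.22], [0.17, 2.65], [-2.57, 2.57]. Speed limits (rad/s): [2.79, 2.79, 3.14, 3.14, 3.14, 3.14].

### API

Orientations are given as [roll, pitch, yaw] about the fixed x, y, z axes, in that order (R = Rz(yaw) Ry(pitch) Rx(roll)).
In Python, from station import r gives the robot as it stands.
- The arm moves only by the shell command python3 inch.py FILE, which reads ROWS from the file FILE. ROWS is a JSON object with one list for each field, all of the same length, 1 to 20, a row being the entries at one place: jaw (the finger opening in m), x, y, z (the shift in m), ax, ay, az (a rotation vector in rad); each row shifts and turns the commanded pose from where the row before left it, along the tool's axes as they then stand; what a row does not reach is not made up. A row lasts 1/10 s, in which the tool goes at most 0.05 m and 0.15 rad, less where a joint would pass 70% of its speed; a pose out of reach is approached as far as the arm can. The fingers move at their own pace and stop on an object; the grip force is fixed at half the most. Time passes only in rows, so rows that do not move let the fingers close. It prints the time, the measured TCP pose, the force, the opening and the grip force at its end. Input that does not fit is refused with a message, and nothing moves.
- r.get_obs(): the state, without advancing time (a new reading comes with each control period).
- r.capture(name): name is "scene" or "top" or "wrist"; returns the picture (384x512x3 uint8, blue, green, red); there is no depth.
- r.calibration(name): a dict with "fx", "fy", "cx", "cy" (pixels), "R" (3x3) and "t" (3): a world point X has camera coordinates R X + t. Camera axes: x right, y down, z forward; pixel columns grow to the right and rows downward; lengths in m; the calibration is good to about 2 mm. A picture is of the moment at which its call begins: read the wrist's pose just before it. calibration takes no time and is no camera call; for the wrist camera it gives the pose at the moment of the call.
- r.job_done(): hands the job in; it is judged then, once.
The state is a dict: "time_s": time; "joints": joint angles; "joint_velocities": joint speeds; "effort": joint torques, N m; "tcp_pos": TCP position; "orientation": TCP orientation; "ft_force": force on the tool from outside, world axes, zero at the start; "ft_torque": the same for the moment, N m; "opening": finger opening in m; "finger_force": force on a finger pad.
Only numpy, scipy, OpenCV 4.12 (cv2) and the standard library are available. Lean on these libraries where they do the work, as an engineer would, in place of code of your own. Each camera call takes 0.05 s, during which the arm holds its last target. There are 200 camera calls.

## Working session

There is one attempt and no reset: what is moved stays moved. The work goes in short steps, Python scripts to look and compute and a shell command to move; the robot and the scene stay as the last step left them, time stands still between calls to the robot, and variables do not carry over. Pictures are saved under pics/ and viewed, at most 10 in all, crops included, and the job is handed in when it is done.

```bash
ls; mkdir -p pics; python3 - <<'E'
from station import r
import cv2
for n in ("scene","top"):
    cv2.imwrite(f"pics/{n}0.png",r.capture(n)); c=r.calibration(n); print(n,c)
o=r.get_obs(); print(o)
E
```

```text
inch.py
pics
station.py
scene {'fx': 372.70739355976264, 'fy': 372.70739355976264, 'cx': 255.80338276080315, 'cy': 195.40289370132058, 'R': array([[ 0.80919268, -0.5875295 ,  0.00403648],
       [-0.25612236, -0.35891855, -0.89754042],
       [ 0.52878024,  0.72524931, -0.44091371]]), 't': array([-0.57122942,  0.2391724 ,  0.95418192])}
top {'fx': 463.13664430154085, 'fy': 463.13664430154085, 'cx': 260.5396896473092, 'cy': 189.7179185463572, 'R': array([[-0.34290216, -0.93935295, -0.00584334],
       [-0.88199951,  0.32409395, -0.34211105],
       [ 0.32325682, -0.1121568 , -0.93964136]]), 't': array([0.09662645, 0.62139651, 1.17035771])}
{'time_s': 0.1, 'joints': array([-1.28206174e+00,  8.78962494e-02,  1.37214151e+00, -7.11351811e-06,
        1.68361774e+00, -1.03075039e-01]), 'joint_velocities': array([-0.00021415, -0.00233739, -0.0030134 ,  0.0003813 , -0.00060091,
        0.00012936]), 'effort': array([ 2.14264583e-03, -3.53017402e+01, -3.14217210e+01, -5.91973753e-05,
        8.00555659e-03,  3.80001396e-06]), 'tcp_pos': array([ 0.20990356, -0.50789177,  0.24122841]), 'orientation': array([-3.13954003e+00, -2.05219207e-04,  3.91808623e-01]), 'ft_force': array([0.06376358, 0.57696459, 0.14469582]), 'ft_torque': array([ 0.05123085, -0.03983263, -0.01792574]), 'finger_force': 0.0, 'opening': 0.08539160151012909}
```
View pics/scene0.png

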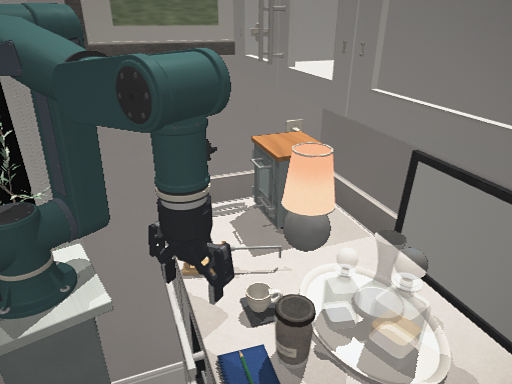

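View pics/top0.png

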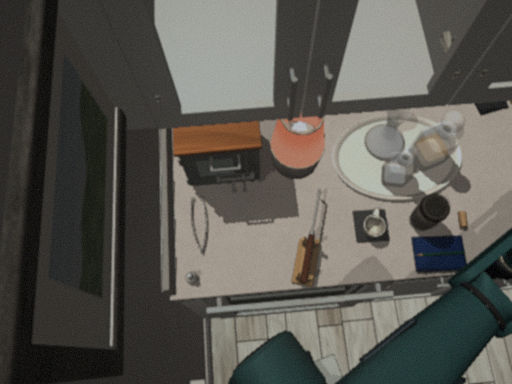

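The scene view shows the arm, the hook at about (250,250), and the locker with its lamp at (310,190). The top view shows the locker top at (173–260, 125–153), the door front below it, the hook in its rest from (303,275) to (323,190), the cup at (374,225), the tongs at (200,225) and the stopper at (192,278). I'll enlarge the relevant part of the top view.

```bash
cat > h.py <<'E'
import numpy as np, cv2
from station import r
def ray(c,u,v):
    d=c["R"].T@np.array([(u-c["cx"])/c["fx"],(v-c["cy"])/c["fy"],1]); return -c["R"].T@c["t"],d
def onz(c,u,v,z):
    o,d=ray(c,u,v); return o+d*(z-o[2])/d[2]
def proj(c,X):
    p=c["R"]@np.asarray(X)+c["t"]; return np.array([c["fx"]*p[0]/p[2]+c["cx"],c["fy"]*p[1]/p[2]+c["cy"]])
E
python3 - <<'E'
from h import *
c=r.calibration("top"); im=cv2.imread("pics/top0.png")
for n,u,v,z in [("roofNL",176,154,.26),("roofNR",260,149,.26),("stopper",192,278,.02),("cup",374,226,.05),("lampfoot",297,170,0.0),("tongs1",197,200,.01),("tongs2",205,250,.01),("handleEnd",303,282,.07),("tip",322,192,.06)]:
    print(n,onz(c,u,v,z).round(3))
a=cv2.resize(im[120:300,165:345],(0,0),fx=3.3,fy=3.3,interpolation=cv2.INTER_CUBIC)
a=cv2.convertScaleAbs(a,alpha=1.7,beta=15)
cv2.imwrite("pics/topz.png",a)
E
```

```text
roofNL [0.727 0.06  0.26 ]
roofNR [ 0.667 -0.141  0.26 ]
stopper [0.468 0.135 0.02 ]
cup [ 0.425 -0.393  0.05 ]
lampfoot [ 0.676 -0.263  0.   ]
tongs1 [0.686 0.054 0.01 ]
tongs2 [0.534 0.077 0.01 ]
handleEnd [ 0.346 -0.144  0.07 ]
tip [ 0.566 -0.292  0.06 ]
```

View pics/topz.png

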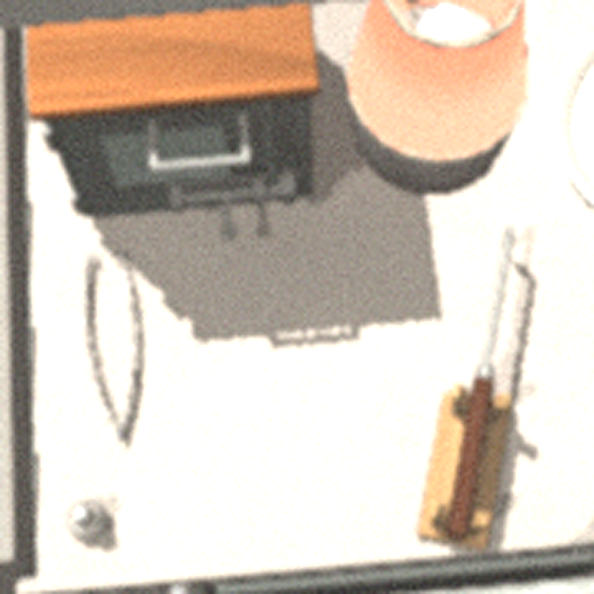

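The enlarged view shows the handle bar at crop (150–248,160), the bolt and knob around (175–295,190), and the hook handle from (455,535) to (484,375) lying in both forks, with the tongs and stopper at the left. Next I measure the hook by mask and find where the wrist camera sits in the tool frame.

```bash
python3 - <<'E'
from h import *
from scipy.spatial.transform import Rotation as Ro
c=r.calibration("top")
def px(u,v): return u/3.3+165,v/3.3+120
rear=onz(c,*px(455,537),.074); fr=onz(c,*px(483,376),.074); tip=onz(c,*px(507,232),.062)
print("handle rear, front, prong",rear.round(4),fr.round(4),tip.round(4), np.linalg.norm(fr-rear), np.arctan2(*(tip-rear)[1::-1]),np.arctan2(*(fr-rear)[1::-1]))
bl=onz(c,*px(152,163),.207); br=onz(c,*px(247,160),.207); print("bar",bl.round(4),br.round(4),np.linalg.norm(bl-br))
nl=onz(c,*px(30,115),.26); nr=onz(c,*px(316,92),.26); print("roof",nl.round(4),nr.round(4),np.linalg.norm(nl-nr))
o=r.get_obs(); w=r.calibration("wrist"); T=Ro.from_euler("xyz",o["orientation"]).as_matrix()
print("cam in tool",(T.T@(-w["R"].T@w["t"]-o["tcp_pos"])).round(3)); print((T.T@w["R"].T).round(3)); print(w["fx"],w["cx"],w["cy"])
E
```

```text
handle rear, front, prong [ 0.3438 -0.1426  0.074 ] [ 0.4593 -0.214   0.074 ] [ 0.574  -0.2846  0.062 ] 0.13580491581503504 -0.552753308898109 -0.5537206743537908
bar [ 0.6799 -0.0105  0.207 ] [ 0.6566 -0.0812  0.207 ] 0.07441351038564796
roof [0.7262 0.0654 0.26  ] [ 0.6695 -0.1437  0.26  ] 0.2166443600881962
cam in tool [ 0.072  0.    -0.133]
[[ 0.    -0.96  -0.281]
 [ 1.     0.001 -0.002]
 [ 0.002 -0.281  0.96 ]]
334.6493041676546 250.77815552416433 187.25891985361685
```

```bash
echo '{"jaw": [0.085, 0.085, 0.085, 0.085, 0.085, 0.085, 0.085, 0.085, 0.085, 0.085, 0.085, 0.085, 0.085, 0.085, 0.085, 0.085, 0.085, 0.085, 0.085, 0.085], "x": [0.03, 0.03, 0.03, 0.03, 0.03, 0.03, 0.03, 0.03, 0.03, 0.03, 0.03, 0.03, 0.03, 0.03, 0.03, 0, 0, 0, 0, 0], "y": [-0.022, -0.022, -0.022, -0.022, -0.022, -0.022, -0.022, -0.022, -0.022, -0.022, -0.022, -0.022, -0.022, -0.022, -0.022, 0, 0, 0, 0, 0], "z": [0, 0, 0, 0, 0, 0, 0, 0, 0, 0, 0, 0, 0, 0, 0, 0, 0, 0, 0, 0], "ax": [0, 0, 0, 0, 0, 0, 0, 0, 0, 0, 0, 0, 0, 0, 0, 0, 0, 0, 0, 0], "ay": [0, 0, 0, 0, 0, 0, 0, 0, 0, 0, 0, 0, 0, 0, 0, 0, 0, 0, 0, 0], "az": [0, 0, 0, 0, 0, 0, 0, 0, 0, 0, 0, 0, 0, 0, 0, 0.14, 0.14, 0.14, 0.14, 0.14]}' > mv.in && python3 inch.py mv.in && echo '{"jaw": [0.085, 0.085, 0.085, 0.085, 0.085, 0.085, 0.085, 0.085, 0.085, 0.085], "x": [0, 0, 0, 0, 0, 0, 0, 0, 0, 0], "y": [0, 0, 0, 0, 0, 0, 0, 0, 0, 0], "z": [0, 0, 0, 0, 0, 0, 0, 0, 0, 0], "ax": [0, 0, 0, 0, 0, 0, 0, 0, 0, 0], "ay": [0.138, 0.138, 0.138, 0.138, 0.138, 0.138, 0.138, 0.138, 0, 0], "az": [0, 0, 0, 0, 0, 0, 0, 0, 0, 0]}' > mv.in && python3 inch.py mv.in && python3 - <<'E'
from h import *
import pickle
w=r.calibration("wrist"); im=r.capture("wrist"); cv2.imwrite("pics/w1.png",im); pickle.dump(w,open("w1.pkl","wb"))
cv2.imwrite("pics/w1v.png",cv2.convertScaleAbs(cv2.resize(im,(768,576),interpolation=cv2.INTER_CUBIC),alpha=1.4,beta=10))
E
```

```text
time_s: 2.1
tcp_pos: [0.4996, -0.0313, 0.2416]
orientation: [3.141, 0.001, -0.314]
ft_force: [-0.3, -0.4, -0.0]
opening: 0.0849
finger_force: 0.0
time_s: 3.1
tcp_pos: [0.4995, -0.0313, 0.2413]
orientation: [3.14, -1.101, -0.307]
ft_force: [0.2, -0.3, 1.1]
opening: 0.085
finger_force: 0.0
```

View pics/w1v.png

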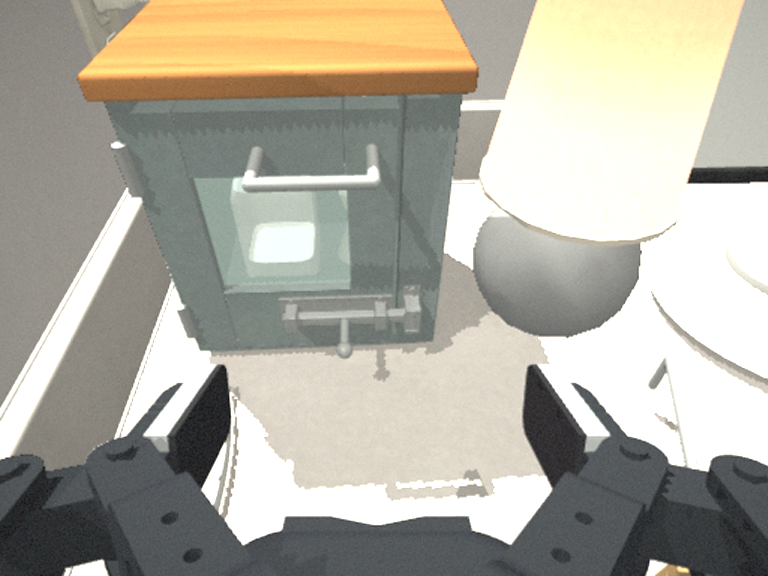

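The wrist view shows the bar from (247,185) to (379,179), the knob ball at (344,349) with its stem rising to (344,318), the staple at (412,310) and the locker's bottom front edge from (212,350) to (434,340). The view is scaled 1.5x.

```bash
python3 - <<'E'
from h import *
import pickle
w=pickle.load(open("w1.pkl","rb"))
P=lambda u,v,z: onz(w,u/1.5,v/1.5,z)
g={n:P(*a) for n,a in dict(barL=(247,185,.207),barR=(379,179,.207),ball=(344.5,349,.062),stem0=(344.5,322,.062),staple=(412,297,.075),cornL=(210,351,0),cornR=(435,341,0),roofL=(90,95,.25),roofR=(476,88,.25)).items()}
for k,v in g.items(): print(k,v.round(4))
for a,b in (("barL","barR"),("cornL","cornR"),("roofL","roofR")):
    d=g[a]-g[b]; print(a,np.linalg.norm(d).round(4),"yaw",np.arctan2(-d[0],d[1]).round(4))
c=r.calibration("top"); t=lambda u,v,z: onz(c,u/3.3+165,v/3.3+120,z)
for ya in (-.29,-.31):
    X=np.array([np.cos(ya),np.sin(ya),0]);Y=np.array([-np.sin(ya),np.cos(ya),0])
    print(ya); 
    for k,v in g.items(): print("  ",k,(v@X).round(4),(v@Y).round(4))
    for k,a in dict(barL=(152,163,.207),barR=(247,160,.207)).items(): print("  top",k,(t(*a)@X).round(4),(t(*a)@Y).round(4))
E
```

```text
barL [ 0.68   -0.0098  0.207 ]
barR [ 0.6628 -0.0848  0.207 ]
ball [ 0.6606 -0.0564  0.062 ]
stem0 [ 0.6877 -0.0637  0.062 ]
staple [ 0.6859 -0.1209  0.075 ]
cornL [0.7455 0.0527 0.    ]
cornR [ 0.6932 -0.1506  0.    ]
roofL [0.7289 0.0633 0.25  ]
roofR [ 0.6718 -0.1456  0.25  ]
barL 0.077 yaw -0.2258
cornL 0.2099 yaw -0.2517
roofL 0.2166 yaw -0.2668
-0.29
   barL 0.6544 0.1851
   barR 0.6594 0.1083
   ball 0.6492 0.1348
   stem0 0.6772 0.1356
   staple 0.6919 0.0803
   cornL 0.6993 0.2636
   cornR 0.7073 0.0539
   roofL 0.6803 0.2691
   roofR 0.6853 0.0526
  top barL 0.6545 0.1844
  top barR 0.6524 0.11
-0.31
   barL 0.6506 0.1982
   barR 0.6571 0.1215
   ball 0.6464 0.1478
   stem0 0.6743 0.1491
   staple 0.6901 0.0941
   cornL 0.6939 0.2776
   cornR 0.7061 0.068
   roofL 0.6748 0.2827
   roofR 0.6842 0.0662
  top barL 0.6507 0.1974
  top barR 0.6501 0.123
```

```bash
echo '{"jaw": [0.085, 0.085, 0.085, 0.085, 0.085, 0.085, 0.085, 0.085, 0.085, 0.085, 0.085, 0.085, 0.085, 0.085, 0.085, 0.085, 0.085], "x": [0, 0, 0, 0, 0, 0, 0, 0, 0, 0, 0.001, 0.001, 0.001, 0.001, 0.001, 0, 0], "y": [0, 0, 0, 0, 0, 0, 0, 0, 0, 0, 0.035, 0.035, 0.035, 0.035, 0.036, 0, 0], "z": [0, 0, 0, 0, 0, 0, 0, 0, 0, 0, 0, 0, 0, 0, 0, 0, 0], "ax": [0, 0, 0, 0, 0, 0, 0, 0, 0, 0, 0, 0, 0, 0, 0, 0, 0], "ay": [-0.138, -0.138, -0.138, -0.138, -0.138, -0.138, -0.138, -0.138, 0, 0, 0, 0, 0, 0, 0, 0, 0], "az": [0, 0, 0, 0, 0, 0, 0, 0, 0.12, 0.12, 0, 0, 0, 0, 0, 0, 0]}' > mv.in && python3 inch.py mv.in && python3 - <<'E'
from h import *
import pickle
w=r.calibration("wrist"); im=r.capture("wrist"); cv2.imwrite("pics/w2.png",im); pickle.dump(w,open("w2.pkl","wb"))
cv2.imwrite("pics/w2v.png",cv2.convertScaleAbs(cv2.resize(im,(768,576),interpolation=cv2.INTER_CUBIC),alpha=1.2,beta=10))
E
```

```text
time_s: 4.85
tcp_pos: [0.4143, -0.1857, 0.2449]
orientation: [-3.139, -0.004, -0.549]
ft_force: [-0.1, 0.0, 0.3]
opening: 0.0851
finger_force: 0.0
```

View pics/w2v.png

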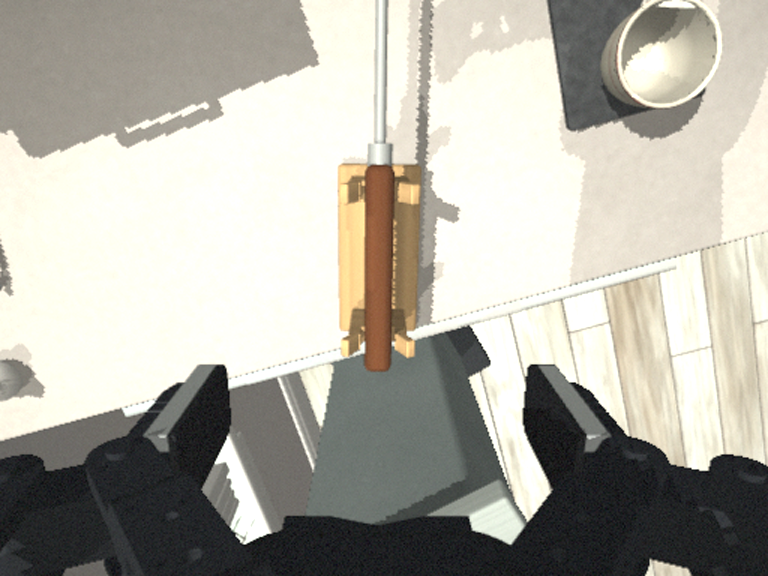

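The wrist view shows the handle from (377,371) at the rear to (379,165) at the front, centred between the jaws and lying in both forks.

```bash
python3 - <<'E'
from h import *
import pickle
w=pickle.load(open("w2.pkl","rb"))
a=onz(w,377/1.5,368/1.5,.073); b=onz(w,379.5/1.5,166/1.5,.073); f=onz(w,380.5/1.5,5/1.5,.062)
m=(a+b)/2; d=b-a; print(a,b,m,np.linalg.norm(d),np.arctan2(d[1],d[0]),np.arctan2(*(f-a)[1::-1]))
o=r.get_obs();y=o["orientation"][2]; X=np.array([np.cos(y),np.sin(y)]);Y=np.array([np.sin(y),-np.cos(y)])
for g in (m[:2],np.array([.4015,-.1783])):
    e=g-o["tcp_pos"][:2]; print("origin in tool",e@X,e@Y)
E
```

```text
[ 0.34787915 -0.14462617  0.073     ] [ 0.45948433 -0.21452586  0.073     ] [ 0.40368174 -0.17957602  0.073     ] 0.13168782281923846 -0.5595424443724507 -0.5571206818449344
origin in tool -0.011820019245619873 0.0009402154723368809
origin in tool -0.014347080573087687 0.000986807843316495
```

```bash
echo '{"jaw": [0.06, 0.06, 0.06, 0.06, 0.06, 0.06, 0.06, 0.06, 0.06, 0, 0, 0, 0, 0, 0, 0, 0], "x": [0, 0, 0, 0, 0, 0, 0, 0, 0, 0, 0, 0, 0, 0, 0, 0, 0], "y": [0.001, 0, 0, 0, 0, 0, 0, 0, 0, 0, 0, 0, 0, 0, 0, 0, 0], "z": [0.024, 0.024, 0.024, 0.024, 0.024, 0.024, 0.024, 0.023, 0, 0, 0, 0, 0, 0, 0, 0, 0], "ax": [0, 0, 0, 0, 0, 0, 0, 0, 0, 0, 0, 0, 0, 0, 0, 0, 0], "ay": [0, 0, 0, 0, 0, 0, 0, 0, 0, 0, 0, 0, 0, 0, 0, 0, 0], "az": [0.006, 0, 0, 0, 0, 0, 0, 0, 0, 0, 0, 0, 0, 0, 0, 0, 0]}' > mv.in && python3 inch.py mv.in
```

```text
time_s: 6.6
tcp_pos: [0.4134, -0.1858, 0.0533]
orientation: [-3.141, -0.004, -0.554]
ft_force: [0.3, -0.4, 5.2]
opening: 0.017
finger_force: 59.5
```

```bash
echo '{"jaw": [0, 0, 0, 0, 0, 0, 0, 0, 0, 0, 0, 0, 0, 0, 0, 0, 0, 0, 0, 0], "x": [0, 0, 0, 0, 0, -0.009, -0.009, -0.009, -0.009, -0.009, -0.009, -0.009, -0.009, -0.009, 0, 0, 0, 0, 0, 0], "y": [0, 0, 0, 0, 0, -0.017, -0.017, -0.017, -0.017, -0.017, -0.017, -0.017, -0.017, -0.018, 0, 0, 0, 0, 0, 0], "z": [-0.01, -0.02, -0.02, -0.02, -0.01, 0, 0, 0, 0, 0, 0, 0, 0, 0, 0, 0, 0, 0, 0, 0], "ax": [0, 0, 0, 0, 0, 0, 0, 0, 0, 0, 0, 0, 0, 0, 0, 0, 0, 0, 0, 0], "ay": [0, 0, 0, 0, 0, 0, 0, 0, 0, 0, 0, 0, 0, 0, 0, 0, 0, 0, 0, 0], "az": [0, 0, 0, 0, 0, 0, 0, 0, 0, 0, 0, 0, 0, 0, -0.06, -0.06, -0.06, -0.06, -0.054, 0]}' > mv.in && python3 inch.py mv.in && python3 - <<'E'
from h import *
import pickle
pickle.dump((r.get_obs(),r.calibration("wrist"),r.calibration("top")),open("w3.pkl","wb"))
a=r.capture("wrist"); b=r.capture("top"); cv2.imwrite("pics/w3.png",a); cv2.imwrite("pics/t3.png",b)
z=cv2.resize(b[120:300,165:345],(500,500),interpolation=cv2.INTER_CUBIC)
cv2.imwrite("pics/v3.png",np.hstack([cv2.resize(a[:,100:400],(300*500//384,500)),z])[:, :800] if 0 else cv2.resize(np.hstack([cv2.resize(a,(667,500)),z]),(800,343)))
E
```

```text
time_s: 8.6
tcp_pos: [0.4234, -0.0116, 0.1307]
orientation: [3.141, 0.002, -0.26]
ft_force: [-0.6, 0.7, -1.7]
opening: 0.0173
finger_force: 58.8
```

View pics/v3.png

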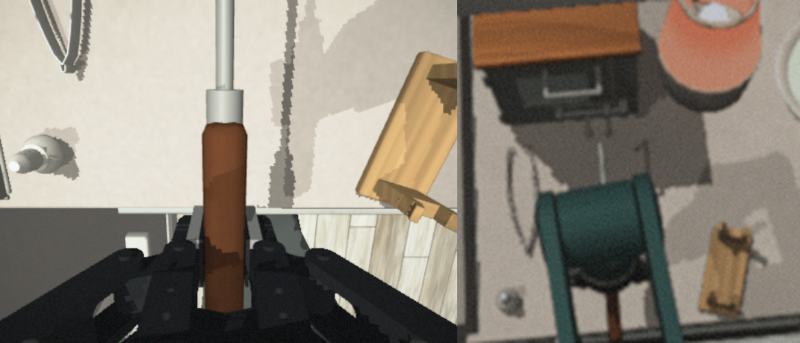

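The hook hangs straight in the jaws with its handle front at (223,123). The top view shows the stem at (602,160), aimed at the knob, and the empty rest at (728,270). I'll lower it and go forward to the right of the knob stem.

```bash
echo '{"jaw": [0, 0, 0, 0, 0, 0, 0, 0, 0, 0, 0, 0, 0, 0, 0, 0], "x": [0, 0, 0, 0, 0, 0, 0.008, 0.008, 0.008, 0.008, 0.008, 0.008, 0.008, 0.008, 0, 0], "y": [0, 0, 0, 0, 0, 0, 0, 0, 0, 0, 0, 0, 0, 0, 0, 0], "z": [0.01, 0.01, 0.01, 0.01, 0.01, 0.009, 0, 0, 0, 0, 0, 0, 0, 0, 0, 0], "ax": [0, 0, 0, 0, 0, 0, 0, 0, 0, 0, 0, 0, 0, 0, 0, 0], "ay": [0, 0, 0, 0, 0, 0, 0, 0, 0, 0, 0, 0, 0, 0, 0, 0], "az": [0, 0, 0, 0, 0, 0, 0, 0, 0, 0, 0, 0, 0, 0, 0, 0]}' > mv.in && python3 inch.py mv.in && python3 - <<'E'
from h import *
o=r.get_obs(); c=r.calibration("top"); s=r.calibration("scene")
b=r.capture("top"); a=r.capture("scene"); cv2.imwrite("pics/t4.png",b); cv2.imwrite("pics/s4.png",a)
y=o["orientation"][2]; p=o["tcp_pos"]+.1925*np.array([np.cos(y),np.sin(y),0])+[0,0,.0087]
print(o["ft_force"],p,"pred top",proj(c,p),proj(c,p-[0,0,.034]),"scene",proj(s,p))
e=lambda m: cv2.convertScaleAbs(cv2.resize(m,(0,0),fx=8,fy=8,interpolation=cv2.INTER_CUBIC),alpha=2.2,beta=10)
cv2.imwrite("pics/v4.png",np.hstack([e(b[145:215,195:245]),e(a[170:240,240:290])]))
E
```

```text
time_s: 10.3
tcp_pos: [0.4859, -0.0281, 0.0721]
orientation: [3.141, 0.001, -0.26]
ft_force: [0.7, -0.4, -2.0]
opening: 0.0174
finger_force: 58.8
[ 0.70821655 -0.35942819 -2.01557809] [ 0.67189174 -0.07760224  0.08083582] pred top [239.0216296  181.29322122] [239.5980541 185.4760785] scene [261.4298738  202.25538058]
```

View pics/v4.png

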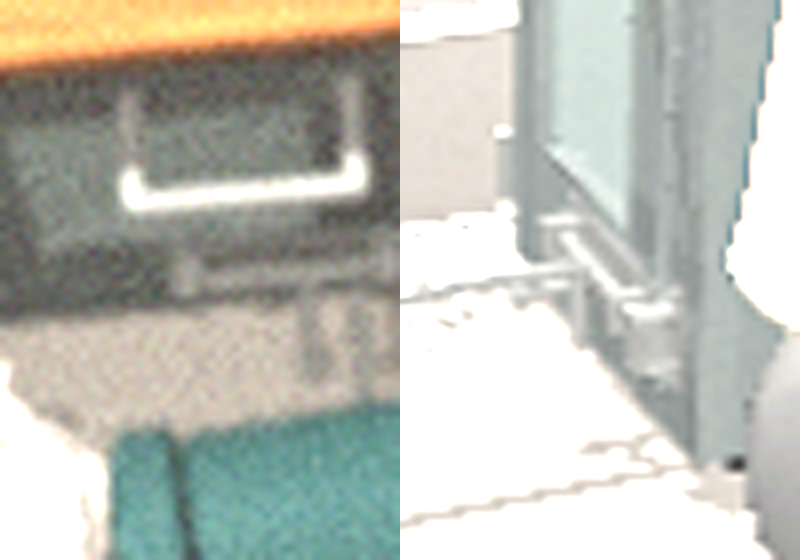

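Top view: the prong is at crop (355,350), to the right of the knob stem and ball at (310,350). The side view shows the prong at (580,300) beside the bolt, within 1 px of the prediction. To shorten the side-load lever I swing the hook 0.8 rad about its prong before pushing.

```bash
echo '{"jaw": [0, 0, 0, 0, 0, 0, 0, 0, 0, 0], "x": [0.001, 0.001, 0.001, 0.001, 0.001, 0.001, 0.001, 0.001, 0, 0], "y": [0.0192, 0.0192, 0.0192, 0.0192, 0.0192, 0.0192, 0.0192, 0.0192, 0, 0], "z": [0, 0, 0, 0, 0, 0, 0, 0, 0, 0], "ax": [0, 0, 0, 0, 0, 0, 0, 0, 0, 0], "ay": [0, 0, 0, 0, 0, 0, 0, 0, 0, 0], "az": [-0.1, -0.1, -0.1, -0.1, -0.1, -0.1, -0.1, -0.1, 0, 0]}' > mv.in && python3 inch.py mv.in && cat > st.py <<'E'
from h import *
o=r.get_obs(); y=o["orientation"][2]; X=np.array([.9664,-.2571,0]);Y=np.array([.2571,.9664,0])
p=o["tcp_pos"]+.1925*np.array([np.cos(y),np.sin(y),0])
f=o["ft_force"]
print("prong X,Y,axis z",(p@X).round(4),(p@Y).round(4),(p[2]+.0087).round(4),"yaw",y.round(3),"F X,Y,Z",(f@X).round(1),(f@Y).round(1),f[2].round(1),"T",o["ft_torque"].round(2),"open",o["opening"])
E
python3 st.py
```

```text
time_s: 11.4
tcp_pos: [0.4967, -0.1589, 0.067]
orientation: [-3.093, 0.004, 0.536]
ft_force: [-18.1, 40.8, 8.3]
opening: 0.0177
finger_force: 147.8
prong X,Y,axis z 0.6556 0.1117 0.0757 yaw 0.536 F X,Y,Z -28.0 34.8 8.3 T [ 6.21  3.38 -2.36] open 0.017738091014925017
```

The wrist reads about 45 N: the swing has pressed the gripper's side against something, probably the lamp. I back off at once.

```bash
echo '{"jaw": [0, 0, 0, 0, 0], "x": [0, 0, 0, 0, 0], "y": [-0.0192, -0.0192, -0.0192, -0.0192, 0], "z": [0, 0, 0, 0, 0], "ax": [0, 0, 0, 0, 0], "ay": [0, 0, 0, 0, 0], "az": [0.1, 0.1, 0.1, 0.1, 0]}' > mv.in && python3 inch.py mv.in && python3 st.py && python3 - <<'E'
from h import *
a=r.capture("scene"); b=r.capture("top"); cv2.imwrite("pics/s5.png",a); cv2.imwrite("pics/t5.png",b)
e=lambda m: cv2.resize(cv2.convertScaleAbs(m,alpha=1.5,beta=5),(400,400),interpolation=cv2.INTER_CUBIC)
cv2.imwrite("pics/v5.png",np.hstack([e(a[110:310,150:350]),e(b[110:260,180:330])]))
w=pickle=None
E
```

```text
time_s: 11.9
tcp_pos: [0.477, -0.1037, 0.0721]
orientation: [-3.14, 0.001, 0.142]
ft_force: [-0.7, -1.0, -1.9]
opening: 0.017
finger_force: 61.0
prong X,Y,axis z 0.6648 0.0977 0.0808 yaw 0.142 F X,Y,Z -0.4 -1.1 -1.9 T [-0.01  0.05  0.07] open 0.016990234045593442
```

View pics/v5.png

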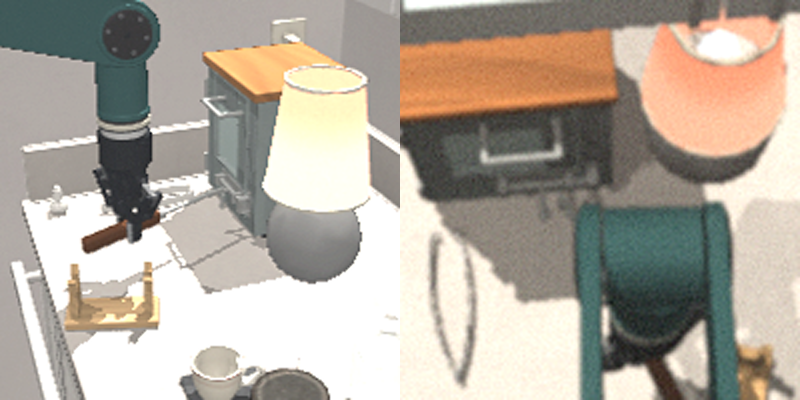

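The pictures show the arm's broad wrist housing close to the lamp, with the hook still held, its prong by the bolt at (225,190), and the lamp and bystanders in place. The force is back to zero. I check numerically whether the hook shifted in the jaws.

```bash
cat > inhand.py <<'E'
from h import *
def m(im):
    h=cv2.cvtColor(im,cv2.COLOR_BGR2HSV); k=cv2.inRange(h,(2,90,30),(14,255,200)); k[240:]=0
    n,l,s,c=cv2.connectedComponentsWithStats(k); i=1+np.argmax(s[1:,4]); k=(l==i).astype(np.uint8)
    rows=np.arange(175,235); mid=[np.median(np.where(k[v])[0]) if k[v].any() else np.nan for v in rows]
    f=np.polyfit(rows,mid,1); return "top row %d, slope %.4f, mid@200 %.2f, width %.1f, area %d"%(s[i,1],f[0],np.polyval(f,200),np.mean([k[v].sum() for v in rows]),s[i,4])
def stem(im):
    g=cv2.cvtColor(im,cv2.COLOR_BGR2HSV); return None
if __name__=="__main__":
    print("before",m(cv2.imread("pics/w3.png"))); a=r.capture("wrist"); cv2.imwrite("pics/w5.png",a); print("now",m(a))
E
python3 inhand.py; python3 - <<'E'
from h import *
# change in top picture around the knob between before the swing and now
c=r.calibration("top"); X=np.array([.9664,-.2571,0]);Y=np.array([.2571,.9664,0])
for n in ("t4","t5"):
    g=cv2.cvtColor(cv2.imread(f"pics/{n}.png"),cv2.COLOR_BGR2GRAY)
    for xo in (.650,.656,.660):
        q=[int(g[tuple(np.round(proj(c,xo*X+y*Y+[0,0,.062])).astype(int)[::-1])]) for y in np.arange(.08,.145,.0025)]
        print(n,xo,q)
E
```

```text
before top row 137, slope -0.0032, mid@200 251.07, width 47.6, area 4855
now top row 137, slope -0.0118, mid@200 251.30, width 47.5, area 4836
t4 0.65 [62, 67, 62, 70, 70, 68, 68, 71, 68, 80, 80, 69, 69, 67, 67, 68, 76, 83, 87, 87, 85, 87, 84, 86, 86, 81]
t4 0.656 [78, 62, 64, 72, 78, 78, 74, 68, 77, 76, 83, 76, 68, 68, 67, 63, 74, 80, 83, 86, 86, 84, 86, 83, 86, 87]
t4 0.66 [71, 71, 68, 71, 79, 75, 68, 68, 61, 71, 76, 80, 76, 70, 70, 69, 73, 83, 88, 86, 85, 85, 88, 88, 90, 79]
t5 0.65 [57, 68, 68, 67, 67, 70, 78, 85, 84, 85, 82, 71, 71, 68, 68, 75, 73, 84, 87, 87, 86, 85, 81, 87, 82, 88]
t5 0.656 [72, 68, 67, 65, 66, 66, 61, 63, 75, 82, 79, 82, 66, 66, 63, 70, 74, 85, 86, 89, 89, 82, 83, 86, 87, 88]
t5 0.66 [77, 62, 67, 65, 66, 67, 60, 56, 66, 83, 85, 87, 75, 68, 68, 70, 77, 76, 84, 86, 90, 90, 85, 87, 83, 81]
```

The hook has moved less than 2 mm at the prong, and the knob has not moved. I set the depth and push to the left in small steps.

```bash
echo '{"jaw": [0, 0, 0, 0, 0, 0], "x": [0.0037, 0.0016, 0.0016, 0.0008, 0.0008, 0], "y": [0.0016, -0.0037, -0.0037, -0.0018, -0.0018, 0], "z": [0, 0, 0, 0, 0, 0], "ax": [0, 0, 0, 0, 0, 0], "ay": [0, 0, 0, 0, 0, 0], "az": [0, 0, 0, 0, 0, 0]}' > mv.in && python3 inch.py mv.in && python3 st.py; echo '{"jaw": [0, 0], "x": [0.0008, 0], "y": [-0.0018, 0], "z": [0, 0], "ax": [0, 0], "ay": [0, 0], "az": [0, 0]}' > mv.in && python3 inch.py mv.in >/dev/null && python3 st.py; echo '{"jaw": [0, 0], "x": [0.0008, 0], "y": [-0.0018, 0], "z": [0, 0], "ax": [0, 0], "ay": [0, 0], "az": [0, 0]}' > mv.in && python3 inch.py mv.in>/dev/null && python3 st.py;  echo '{"jaw": [0, 0], "x": [0.0008, 0], "y": [-0.0018, 0], "z": [0, 0], "ax": [0, 0], "ay": [0, 0], "az": [0, 0]}' > mv.in && python3 inch.py mv.in>/dev/null && python3 st.py
```

```text
time_s: 12.65
tcp_pos: [0.4852, -0.095, 0.0722]
orientation: [3.142, 0.0, 0.14]
ft_force: [0.6, -0.4, -2.0]
opening: 0.017
finger_force: 61.0
prong X,Y,axis z 0.6706 0.108 0.0809 yaw 0.14 F X,Y,Z 0.7 -0.3 -2.0 T [ 0.05  0.04 -0.02] open 0.01696432991840148
prong X,Y,axis z 0.6707 0.1094 0.081 yaw 0.139 F X,Y,Z 0.6 -0.6 -1.2 T [-0.1   0.11 -0.13] open 0.017165528242475636
prong X,Y,axis z 0.6707 0.1106 0.081 yaw 0.139 F X,Y,Z -2.0 -4.5 -0.8 T [-0.57  0.28 -0.56] open 0.017138175955081998
prong X,Y,axis z 0.6707 0.1121 0.081 yaw 0.138 F X,Y,Z -2.0 -6.6 -1.5 T [-0.77  0.44 -0.77] open 0.016921696229597914
```

```bash
echo '{"jaw": [0, 0], "x": [0.0008, 0], "y": [-0.0018, 0], "z": [0, 0], "ax": [0, 0], "ay": [0, 0], "az": [0, 0]}' > mv.in && python3 inch.py mv.in>/dev/null && python3 st.py; echo '{"jaw": [0, 0], "x": [0.0008, 0], "y": [-0.0018, 0], "z": [0, 0], "ax": [0, 0], "ay": [0, 0], "az": [0, 0]}' > mv.in && python3 inch.py mv.in>/dev/null && python3 st.py;echo '{"jaw": [0, 0], "x": [0.0008, 0], "y": [-0.0018, 0], "z": [0, 0], "ax": [0, 0], "ay": [0, 0], "az": [0, 0]}' > mv.in && python3 inch.py mv.in>/dev/null && python3 st.py;echo '{"jaw": [0, 0], "x": [0.0008, 0], "y": [-0.0018, 0], "z": [0, 0], "ax": [0, 0], "ay": [0, 0], "az": [0, 0]}' > mv.in && python3 inch.py mv.in>/dev/null && python3 st.py;
```

```text
prong X,Y,axis z 0.6707 0.1141 0.081 yaw 0.138 F X,Y,Z -1.8 -5.1 -0.5 T [-0.73  0.4  -0.82] open 0.01730607645848403
prong X,Y,axis z 0.6707 0.1161 0.081 yaw 0.138 F X,Y,Z -2.0 -5.9 -0.4 T [-0.73  0.4  -0.73] open 0.017051728765158015
prong X,Y,axis z 0.6708 0.118 0.081 yaw 0.138 F X,Y,Z -2.7 -5.6 -0.2 T [-0.76  0.44 -0.79] open 0.016869316605090307
prong X,Y,axis z 0.6708 0.12 0.081 yaw 0.138 F X,Y,Z -3.1 -5.3 -0.3 T [-0.75  0.42 -0.76] open 0.017314036753187538
```

```bash
for i in 1; do echo '{"jaw": [0, 0, 0], "x": [0.0008, 0.0008, 0], "y": [-0.0018, -0.0018, 0], "z": [0, 0, 0], "ax": [0, 0, 0], "ay": [0, 0, 0], "az": [0, 0, 0]}' > mv.in && python3 inch.py mv.in>/dev/null && python3 st.py; echo '{"jaw": [0, 0, 0], "x": [0.0008, 0.0008, 0], "y": [-0.0018, -0.0018, 0], "z": [0, 0, 0], "ax": [0, 0, 0], "ay": [0, 0, 0], "az": [0, 0, 0]}' > mv.in && python3 inch.py mv.in>/dev/null && python3 st.py;echo '{"jaw": [0, 0, 0], "x": [0.0008, 0.0008, 0], "y": [-0.0018, -0.0018, 0], "z": [0, 0, 0], "ax": [0, 0, 0], "ay": [0, 0, 0], "az": [0, 0, 0]}' > mv.in && python3 inch.py mv.in>/dev/null && python3 st.py; echo '{"jaw": [0, 0, 0], "x": [0.0008, 0.0008, 0], "y": [-0.0018, -0.0018, 0], "z": [0, 0, 0], "ax": [0, 0, 0], "ay": [0, 0, 0], "az": [0, 0, 0]}' > mv.in && python3 inch.py mv.in>/dev/null && python3 st.py; done; python3 inhand.py
```

```text
prong X,Y,axis z 0.6707 0.1251 0.0808 yaw 0.14 F X,Y,Z 0.4 -1.9 -1.9 T [-0.37  0.15 -0.35] open 0.016730288777055888
prong X,Y,axis z 0.6711 0.1296 0.0809 yaw 0.14 F X,Y,Z -1.2 -3.1 -2.1 T [-0.48  0.35 -0.4 ] open 0.017147474915375164
prong X,Y,axis z 0.6713 0.1336 0.081 yaw 0.14 F X,Y,Z -0.4 -2.1 -1.5 T [-0.39  0.32 -0.41] open 0.017064588401771198
prong X,Y,axis z 0.6714 0.1375 0.081 yaw 0.14 F X,Y,Z 0.1 -2.8 -3.2 T [-0.48  0.31 -0.47] open 0.01717424378787842
before top row 137, slope -0.0032, mid@200 251.07, width 47.6, area 4855
now top row 137, slope -0.0159, mid@200 252.10, width 47.1, area 4820
```

The bolt has left the staple and the drag is now 3 N. I go on to the stop in single steps.

```bash
echo '{"jaw": [0, 0], "x": [0.0008, 0], "y": [-0.0018, 0], "z": [0, 0], "ax": [0, 0], "ay": [0, 0], "az": [0, 0]}' > mv.in && python3 inch.py mv.in>/dev/null && python3 st.py; echo '{"jaw": [0, 0], "x": [0.0004, 0], "y": [-0.0009, 0], "z": [0, 0], "ax": [0, 0], "ay": [0, 0], "az": [0, 0]}' > mv.in && python3 inch.py mv.in>/dev/null && python3 st.py;echo '{"jaw": [0, 0], "x": [0.0004, 0], "y": [-0.0009, 0], "z": [0, 0], "ax": [0, 0], "ay": [0, 0], "az": [0, 0]}' > mv.in && python3 inch.py mv.in>/dev/null && python3 st.py; echo '{"jaw": [0, 0], "x": [0.0004, 0], "y": [-0.0009, 0], "z": [0, 0], "ax": [0, 0], "ay": [0, 0], "az": [0, 0]}' > mv.in && python3 inch.py mv.in>/dev/null && python3 st.py
```

```text
prong X,Y,axis z 0.6715 0.1393 0.0811 yaw 0.14 F X,Y,Z 0.2 -2.0 -2.6 T [-0.44  0.23 -0.51] open 0.016929423139414597
prong X,Y,axis z 0.6715 0.1401 0.0811 yaw 0.14 F X,Y,Z -0.7 -2.3 -3.0 T [-0.49  0.2  -0.53] open 0.017264615256854965
prong X,Y,axis z 0.6715 0.1411 0.0811 yaw 0.14 F X,Y,Z 0.4 -3.5 -2.0 T [-0.58  0.19 -0.46] open 0.01712355021989047
prong X,Y,axis z 0.6713 0.1418 0.081 yaw 0.14 F X,Y,Z 0.2 -3.0 -1.9 T [-0.65  0.3  -0.64] open 0.017008517676736064
```

```bash
echo '{"jaw": [0, 0], "x": [0.0004, 0], "y": [-0.0009, 0], "z": [0, 0], "ax": [0, 0], "ay": [0, 0], "az": [0, 0]}' > mv.in && python3 inch.py mv.in>/dev/null && python3 st.py; echo '{"jaw": [0, 0], "x": [0.0004, 0], "y": [-0.0009, 0], "z": [0, 0], "ax": [0, 0], "ay": [0, 0], "az": [0, 0]}' > mv.in && python3 inch.py mv.in>/dev/null && python3 st.py;echo '{"jaw": [0, 0], "x": [0.0004, 0], "y": [-0.0009, 0], "z": [0, 0], "ax": [0, 0], "ay": [0, 0], "az": [0, 0]}' > mv.in && python3 inch.py mv.in>/dev/null && python3 st.py
```

```text
prong X,Y,axis z 0.6712 0.1424 0.081 yaw 0.139 F X,Y,Z -1.0 -5.6 -1.5 T [-0.81  0.43 -0.84] open 0.01728800020770695
prong X,Y,axis z 0.6711 0.143 0.081 yaw 0.139 F X,Y,Z -1.7 -6.2 0.9 T [-1.    0.48 -0.98] open 0.01694116793122965
prong X,Y,axis z 0.6711 0.1436 0.081 yaw 0.138 F X,Y,Z -1.8 -7.0 -0.8 T [-1.06  0.54 -1.11] open 0.017165631747432242
```

```bash
echo '{"jaw": [0, 0, 0], "x": [0.0005, 0, 0], "y": [-0.001, 0, 0], "z": [0, 0, 0], "ax": [0, 0, 0], "ay": [0, 0, 0], "az": [0, 0, 0]}' > mv.in && python3 inch.py mv.in>/dev/null && python3 st.py; echo '{"jaw": [0, 0, 0, 0], "x": [-0.001, -0.0016, -0.0016, 0], "y": [0.0022, 0.0037, 0.0037, 0], "z": [0, 0, 0, 0], "ax": [0, 0, 0, 0], "ay": [0, 0, 0, 0], "az": [0, 0, 0, 0]}' > mv.in && python3 inch.py mv.in && python3 st.py; python3 inhand.py; python3 - <<'E'
from h import *
b=r.capture("top"); s=r.capture("scene"); cv2.imwrite("pics/t6.png",b); cv2.imwrite("pics/s6.png",s)
e=lambda m: cv2.convertScaleAbs(cv2.resize(m,(0,0),fx=6,fy=6,interpolation=cv2.INTER_CUBIC),alpha=2,beta=10)
cv2.imwrite("pics/v6.png",np.hstack([e(b[145:210,190:255]),e(s[155:220,230:295])]))
E
```

```text
prong X,Y,axis z 0.6712 0.1441 0.0811 yaw 0.137 F X,Y,Z -2.2 -8.6 -0.9 T [-1.16  0.54 -1.25] open 0.01739351331976759
time_s: 17.4
tcp_pos: [0.4932, -0.0679, 0.0724]
orientation: [-3.141, -0.001, 0.141]
ft_force: [0.0, 0.4, -1.6]
opening: 0.0172
finger_force: 61.0
prong X,Y,axis z 0.6714 0.1363 0.0811 yaw 0.141 F X,Y,Z -0.1 0.4 -1.6 T [0.01 0.01 0.01] open 0.017152564039622203
before top row 137, slope -0.0032, mid@200 251.07, width 47.6, area 4855
now top row 137, slope -0.0124, mid@200 251.32, width 47.5, area 4832
```

View pics/v6.png

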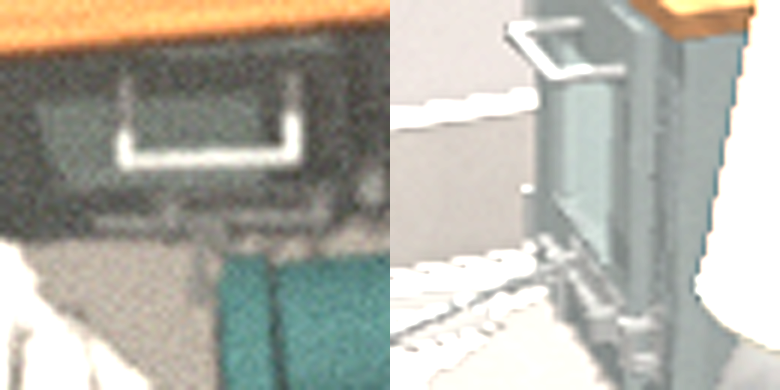

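The top view shows the bar at (122–295,160) with the door sprung ajar: there is now a gap at its right edge, and the bolt knob has shifted left. The side view shows the same. I now work out the new bar position, the headroom and the lifted poses.

```bash
python3 - <<'E'
from h import *
c=r.calibration("top"); s=r.calibration("scene"); X=np.array([.9664,-.2571,0]);Y=np.array([.2571,.9664,0])
for n,z in (("wrist ctr",None),):
    for z in (.25,.3,.35,.4): print("z",z,proj(s,[.477,-.104,z]).round(1))
for u,v in ((220,126),(260,121),(320,113)): q=onz(c,u,v,.46); print("cabinet edge",q.round(3),"X",(q@X).round(3))
L=onz(c,190+122/6,145+161/6,.207);R=onz(c,190+295/6,145+157/6,.207)
print("bar X,Y",L@X,L@Y,R@X,R@Y)
H=.6975*X+.245*Y
for d in (.0305,.038):
  for t in (0,.05,.1,.2,.3,.4,.5,.6,.7,.8):
    p=H+.118*(-Y*np.cos(t)-X*np.sin(t))+d*(-X*np.cos(t)+Y*np.sin(t)); print(d,t,"X,Y",(p@X).round(4),(p@Y).round(4))
E
```

```text
z 0.25 [210.8 169.8]
z 0.3 [209.9 152.5]
z 0.35 [209.  134.4]
z 0.4 [208.  115.5]
cabinet edge [ 0.657 -0.051  0.46 ] X 0.648
cabinet edge [ 0.639 -0.132  0.46 ] X 0.651
cabinet edge [ 0.613 -0.256  0.46 ] X 0.659
bar X,Y 0.6531556525916555 0.1668884218506926 0.6481446055822421 0.09267797907580519
0.0305 0 X,Y 0.667 0.127
0.0305 0.05 X,Y 0.6612 0.1287
0.0305 0.1 X,Y 0.6554 0.1306
0.0305 0.2 X,Y 0.6442 0.1354
0.0305 0.3 X,Y 0.6335 0.1413
0.0305 0.4 X,Y 0.6235 0.1482
0.0305 0.5 X,Y 0.6142 0.1561
0.0305 0.6 X,Y 0.6057 0.1648
0.0305 0.7 X,Y 0.5982 0.1744
0.0305 0.8 X,Y 0.5916 0.1847
0.038 0 X,Y 0.6595 0.127
0.038 0.05 X,Y 0.6537 0.1291
0.038 0.1 X,Y 0.6479 0.1314
0.038 0.2 X,Y 0.6368 0.1369
0.038 0.3 X,Y 0.6263 0.1435
0.038 0.4 X,Y 0.6166 0.1511
0.038 0.5 X,Y 0.6076 0.1597
0.038 0.6 X,Y 0.5995 0.1691
0.038 0.7 X,Y 0.5924 0.1792
0.038 0.8 X,Y 0.5864 0.1901
```

```bash
echo '{"jaw": [0, 0, 0, 0, 0, 0, 0, 0, 0, 0, 0, 0, 0, 0, 0, 0, 0, 0, 0], "x": [-0.005, -0.015, -0.02, -0.02, -0.02, 0.001, 0.001, 0.001, 0.001, 0, 0, 0, 0, 0, 0, 0, 0, 0, 0], "y": [0, 0, 0, 0, 0, -0.0192, -0.0192, -0.0192, -0.0192, 0, 0, 0, 0, 0, 0, 0, 0, 0, 0], "z": [0, 0, 0, 0, 0, 0, 0, 0, 0, -0.01, -0.02, -0.02, -0.02, -0.03, -0.03, -0.03, -0.02, 0, 0], "ax": [0, 0, 0, 0, 0, 0, 0, 0, 0, 0, 0, 0, 0, 0, 0, 0, 0, 0, 0], "ay": [0, 0, 0, 0, 0, 0, 0, 0, 0, 0, 0, 0, 0, 0, 0, 0, 0, 0, 0], "az": [0, 0, 0, 0, 0, 0.1, 0.1, 0.1, 0.1, 0, 0, 0, 0, 0, 0, 0, 0, 0, 0]}' > mv.in && python3 inch.py mv.in && python3 st.py; python3 inhand.py
```

```text
time_s: 19.45
tcp_pos: [0.4183, -0.0036, 0.2523]
orientation: [3.141, -0.001, -0.26]
ft_force: [0.1, 0.1, -2.5]
opening: 0.0172
finger_force: 61.0
prong X,Y,axis z 0.5977 0.1042 0.261 yaw -0.26 F X,Y,Z 0.0 0.1 -2.5 T [0.02 0.07 0.05] open 0.017238844809428902
before top row 137, slope -0.0032, mid@200 251.07, width 47.6, area 4855
now top row 137, slope -0.0125, mid@200 251.31, width 47.5, area 4827
```

```bash
echo '{"jaw": [0, 0, 0, 0, 0, 0, 0, 0, 0], "x": [0.0105, 0.0105, 0.0105, 0.0105, 0.0105, 0.0105, 0.0105, 0, 0], "y": [-0.004, -0.004, -0.004, -0.004, -0.004, -0.004, -0.004, 0, 0], "z": [0, 0, 0, 0, 0, 0, 0, 0, 0], "ax": [0, 0, 0, 0, 0, 0, 0, 0, 0], "ay": [0, 0, 0, 0, 0, 0, 0, 0, 0], "az": [0, 0, 0, 0, 0, 0, 0, 0, 0]}' > mv.in && python3 inch.py mv.in && python3 st.py;  python3 - <<'E'
from h import *
b=r.capture("top"); s=r.capture("scene"); cv2.imwrite("pics/t7.png",b); cv2.imwrite("pics/s7.png",s)
o=r.get_obs(); y=o["orientation"][2]-.009; p=o["tcp_pos"]+.1925*np.array([np.cos(y),np.sin(y),0])+[0,0,.0087]
for n in ("top","scene"): c=r.calibration(n); print(n,"axis end",proj(c,p).round(1),"tip",proj(c,p-[0,0,.034]).round(1))
e=lambda m: cv2.convertScaleAbs(cv2.resize(m,(0,0),fx=6,fy=6,interpolation=cv2.INTER_CUBIC),alpha=1.8,beta=5)
cv2.imwrite("pics/v7.png",np.hstack([e(b[130:195,190:255]),e(s[120:185,220:285])]))
E
```

```text
time_s: 20.4
tcp_pos: [0.4969, 0.005, 0.2521]
orientation: [3.141, 0.001, -0.26]
ft_force: [0.2, 0.7, -1.7]
opening: 0.0174
finger_force: 61.0
prong X,Y,axis z 0.6714 0.1325 0.2608 yaw -0.26 F X,Y,Z -0.0 0.8 -1.7 T [-0.03  0.01  0.01] open 0.017433294315300683
top axis end [222.2 155.7] tip [223.3 161.2]
scene axis end [258.7 146.4] tip [258.6 156.7]
```

View pics/v7.png

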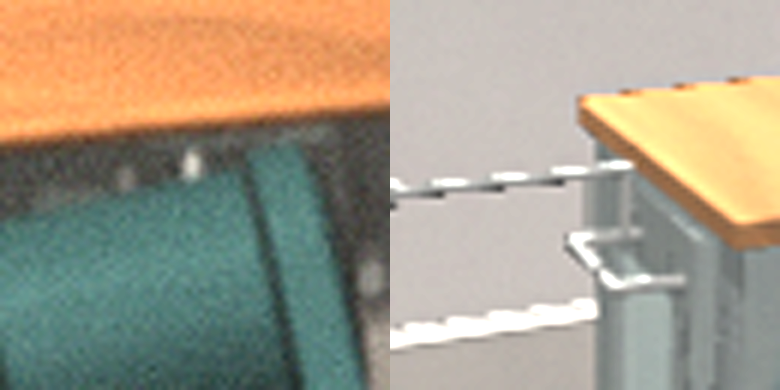

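Side view: the prong at (628,165–225) hangs above the gap between the bar (575–615, 245–285) and the door, about midway between the bar's posts. The top view shows the hook end at (193,165), as predicted. I lower it.

```bash
echo '{"jaw": [0, 0, 0, 0, 0], "x": [0, 0, 0, 0, 0], "y": [0, 0, 0, 0, 0], "z": [0.01, 0.01, 0.01, 0.009, 0], "ax": [0, 0, 0, 0, 0], "ay": [0, 0, 0, 0, 0], "az": [0, 0, 0, 0, 0]}' > mv.in && python3 inch.py mv.in && python3 st.py; echo '{"jaw": [0, 0, 0, 0, 0], "x": [-0.005, -0.004, -0.002, -0.002, 0], "y": [0, 0, 0, 0, 0], "z": [0, 0, 0, 0, 0], "ax": [0, 0, 0, 0, 0], "ay": [0, 0, 0, 0, 0], "az": [0, 0, 0, 0, 0]}' > mv.in && python3 inch.py mv.in >/dev/null && python3 st.py
```

```text
time_s: 21.0
tcp_pos: [0.4956, 0.005, 0.2109]
orientation: [3.141, 0.004, -0.26]
ft_force: [-0.1, -0.0, -1.6]
opening: 0.0172
finger_force: 61.0
prong X,Y,axis z 0.6702 0.1323 0.2196 yaw -0.26 F X,Y,Z -0.1 -0.1 -1.6 T [ 0.04 -0.01 -0.01] open 0.017177198190165475
prong X,Y,axis z 0.6583 0.1325 0.2225 yaw -0.26 F X,Y,Z -0.8 -0.1 -1.4 T [ 0.04  0.06 -0.02] open 0.017401768494666892
```

```bash
echo '{"jaw": [0, 0, 0, 0, 0, 0, 0], "x": [-0.003, -0.0056, -0.0056, -0.0054, -0.0053, -0.005, -0.005], "y": [0, -0.0024, -0.0024, -0.003, -0.003, -0.0034, -0.0035], "z": [0, 0, 0, 0, 0, 0, 0], "ax": [0, 0, 0, 0, 0, 0, 0], "ay": [0, 0, 0, 0, 0, 0, 0], "az": [0, 0, 0, 0, 0, 0, 0]}' > mv.in && python3 inch.py mv.in >/dev/null && python3 st.py;  echo '{"jaw": [0, 0, 0, 0, 0, 0, 0, 0, 0], "x": [-0.0047, -0.0046, -0.0043, -0.0042, -0.0038, -0.0037, -0.0033, -0.0033, 0], "y": [-0.004, -0.004, -0.0043, -0.0044, -0.0048, -0.0048, -0.0051, -0.0052, 0], "z": [0, 0, 0, 0, 0, 0, 0, 0, 0], "ax": [0, 0, 0, 0, 0, 0, 0, 0, 0], "ay": [0, 0, 0, 0, 0, 0, 0, 0, 0], "az": [0, 0, 0, 0, 0, 0, 0, 0, 0]}' > mv.in && python3 inch.py mv.in && python3 st.py; python3 - <<'E'
from h import *
b=r.capture("top"); s=r.capture("scene"); cv2.imwrite("pics/t8.png",b); cv2.imwrite("pics/s8.png",s)
X=np.array([.9664,-.2571,0]);Y=np.array([.2571,.9664,0]); c=r.calibration("scene"); H=.6975*X+.245*Y
g=cv2.cvtColor(s,cv2.COLOR_BGR2GRAY)
for t in (.4,.5,.6,.7,.8,.9):
    e=[H+a*(-Y*np.cos(t)-X*np.sin(t))+.038*(-X*np.cos(t)+Y*np.sin(t))+[0,0,.207] for a in (.154,.082)]
    print(t,[proj(c,q).round(1).tolist() for q in e])
# mean brightness along bar hypothesis
for t in np.arange(0,1.01,.05):
    v=[]
    for a in np.linspace(.085,.151,40):
        q=proj(c,H+a*(-Y*np.cos(t)-X*np.sin(t))+.038*(-X*np.cos(t)+Y*np.sin(t))+[0,0,.209]); v.append(g[int(round(q[1])),int(round(q[0]))])
    print(round(t,2),int(np.mean(v)),int(np.min(v)))
E
```

```text
prong X,Y,axis z 0.6231 0.1505 0.2221 yaw -0.26 F X,Y,Z 1.9 -0.4 -1.6 T [-0.1  -0.27 -0.04] open 0.01720234153868743
time_s: 23.1
tcp_pos: [0.433, 0.0789, 0.2131]
orientation: [-3.141, 0.002, -0.259]
ft_force: [0.5, -0.3, -2.1]
opening: 0.0172
finger_force: 61.0
prong X,Y,axis z 0.5906 0.1878 0.2218 yaw -0.259 F X,Y,Z 0.5 -0.2 -2.1 T [ 0.06  0.02 -0.04] open 0.017226479226479817
0.4 [[239.5, 166.8], [241.1, 158.6]]
0.5 [[234.7, 166.2], [238.7, 158.1]]
0.6 [[230.2, 165.4], [236.6, 157.6]]
0.7 [[226.0, 164.4], [234.6, 156.9]]
0.8 [[222.2, 163.4], [232.8, 156.2]]
0.9 [[218.7, 162.1], [231.3, 155.5]]
0.0 74 69
0.05 74 70
0.1 79 69
0.15 83 69
0.2 74 66
0.25 70 67
0.3 71 70
0.35 71 70
0.4 70 68
0.45 78 68
0.5 73 67
0.55 82 64
0.6 105 76
0.65 118 68
0.7 121 73
0.75 112 63
0.8 129 74
0.85 107 88
0.9 103 76
0.95 109 46
1.0 107 46
```

```bash
echo '{"jaw": [0, 0, 0], "x": [-0.003, -0.003, 0], "y": [-0.0055, -0.0055, 0], "z": [0, 0, 0], "ax": [0, 0, 0], "ay": [0, 0, 0], "az": [0, 0, 0]}' > mv.in && python3 inch.py mv.in >/dev/null && python3 st.py;  echo '{"jaw": [0, 0, 0, 0, 0, 0, 0, 0, 0, 0, 0, 0, 0, 0, 0], "x": [0.0025, 0.0025, 0, 0, 0, 0, 0, 0, -0.01, -0.02, -0.03, -0.03, -0.02, -0.01, 0], "y": [0.003, 0.003, 0, 0, 0, 0, 0, 0, 0, 0, 0, 0, 0, 0, 0], "z": [0, 0, -0.005, -0.01, -0.015, -0.015, -0.005, 0, 0, 0, 0, 0, 0, 0, 0], "ax": [0, 0, 0, 0, 0, 0, 0, 0, 0, 0, 0, 0, 0, 0, 0], "ay": [0, 0, 0, 0, 0, 0, 0, 0, 0, 0, 0, 0, 0, 0, 0], "az": [0, 0, 0, 0, 0, 0, 0, 0, 0, 0, 0, 0, 0, 0, 0]}' > mv.in && python3 inch.py mv.in && python3 st.py; python3 inhand.py;  python3 - <<'E'
from h import *
s=r.capture("scene"); cv2.imwrite("pics/s9.png",s); b=r.capture("top"); cv2.imwrite("pics/t9.png",b)
X=np.array([.9664,-.2571,0]);Y=np.array([.2571,.9664,0]); H=.6975*X+.245*Y
for n,im in (("scene",s),("top",b)):
  g=cv2.cvtColor(im,cv2.COLOR_BGR2GRAY); c=r.calibration(n); print(n)
  for t in np.arange(.3,1.2,.05):
    v=[]
    for a in np.linspace(.085,.151,40):
        q=proj(c,H+a*(-Y*np.cos(t)-X*np.sin(t))+.038*(-X*np.cos(t)+Y*np.sin(t))+[0,0,.209]); v.append(g[int(round(q[1])),int(round(q[0]))])
    print(round(t,2),int(np.mean(v)),int(np.min(v)),end="; ")
E
```

```text
prong X,Y,axis z 0.585 0.1987 0.2219 yaw -0.259 F X,Y,Z -0.1 -0.2 -1.9 T [0.03 0.07 0.02] open 0.017283735905670096
time_s: 25.0
tcp_pos: [0.3169, 0.1142, 0.263]
orientation: [-3.142, -0.0, -0.259]
ft_force: [-0.2, -0.4, -0.6]
opening: 0.0171
finger_force: 61.0
prong X,Y,axis z 0.4694 0.192 0.2717 yaw -0.259 F X,Y,Z -0.1 -0.4 -0.6 T [ 0.06  0.04 -0.02] open 0.017139644653088308
before top row 137, slope -0.0032, mid@200 251.07, width 47.6, area 4855
now top row 137, slope -0.0097, mid@200 251.26, width 47.5, area 4848
scene
0.3 68 62; 0.35 70 66; 0.4 70 70; 0.45 70 69; 0.5 69 68; 0.55 71 69; 0.6 75 69; 0.65 72 67; 0.7 73 64; 0.75 100 68; 0.8 117 68; 0.85 125 69; 0.9 153 96; 0.95 132 96; 1.0 107 103; 1.05 106 104; 1.1 106 105; 1.15 107 105; top
0.3 51 37; 0.35 64 35; 0.4 77 54; 0.45 90 56; 0.5 92 45; 0.55 89 38; 0.6 72 39; 0.65 55 40; 0.7 62 49; 0.75 61 40; 0.8 81 49; 0.85 125 90; 0.9 111 89; 0.95 122 110; 1.0 141 87; 1.05 139 83; 1.1 137 70; 1.15 146 73;
```

The door stands at about 0.9 rad. I carry the hook back above its rest.

```bash
echo '{"jaw": [0, 0, 0, 0, 0, 0, 0, 0, 0, 0, 0, 0, 0, 0, 0, 0, 0, 0, 0], "x": [0, 0, 0, 0, 0.01, 0.02, 0.02, 0.02, 0.02, 0.02, 0.02, 0.02, 0.02, 0.02, 0.02, 0.02, 0.01, 0, 0], "y": [0, 0, 0, 0, 0.0085, 0.017, 0.017, 0.017, 0.017, 0.017, 0.017, 0.017, 0.017, 0.017, 0.017, 0.017, 0.0085, 0, 0], "z": [0, 0, 0, 0, 0.0055, 0.011, 0.011, 0.011, 0.011, 0.011, 0.011, 0.011, 0.011, 0.011, 0.011, 0.011, 0.0055, 0, 0], "ax": [0, 0, 0, 0, 0, 0, 0, 0, 0, 0, 0, 0, 0, 0, 0, 0, 0, 0, 0], "ay": [0, 0, 0, 0, 0, 0, 0, 0, 0, 0, 0, 0, 0, 0, 0, 0, 0, 0, 0], "az": [0.074, 0.074, 0.074, 0.073, 0, 0, 0, 0, 0, 0, 0, 0, 0, 0, 0, 0, 0, 0, 0]}' > mv.in && python3 inch.py mv.in && python3 - <<'E'
from h import *
o=r.get_obs(); y=o["orientation"][2]; d=np.array([.4134,-.1858,.0533])-o["tcp_pos"]
print("to go in tool",(d[:2]@[np.cos(y),np.sin(y)]).round(4),(d[:2]@[np.sin(y),-np.cos(y)]).round(4),-d[2],"rz",y+.554)
E
python3 inhand.py
```

```text
time_s: 27.05
tcp_pos: [0.4144, -0.1856, 0.1312]
orientation: [-3.141, 0.001, -0.556]
ft_force: [0.5, -0.4, -1.6]
opening: 0.0169
finger_force: 61.0
to go in tool -0.0007 0.0007 0.0778524800083941 rz -0.0016400493577859443
before top row 137, slope -0.0032, mid@200 251.07, width 47.6, area 4855
now top row 137, slope -0.0057, mid@200 251.18, width 47.6, area 4859
```

```bash
echo '{"jaw": [0, 0, 0, 0, 0, 0, 0, 0, 0], "x": [-0.0007, 0, 0, 0, 0, 0, 0, 0, 0], "y": [0.0007, 0, 0, 0, 0, 0, 0, 0, 0], "z": [0.015, 0.015, 0.015, 0.012, 0.01, 0.006, 0.003, 0, 0], "ax": [0, 0, 0, 0, 0, 0, 0, 0, 0], "ay": [0, 0, 0, 0, 0, 0, 0, 0, 0], "az": [0, 0, 0, 0, 0, 0, 0, 0, 0]}' > mv.in && python3 inch.py mv.in && python3 st.py
```

```text
time_s: 28.0
tcp_pos: [0.4139, -0.1864, 0.0558]
orientation: [3.142, -0.001, -0.555]
ft_force: [0.2, -0.8, -1.9]
opening: 0.0172
finger_force: 61.0
prong X,Y,axis z 0.6321 -0.1298 0.0645 yaw -0.555 F X,Y,Z 0.4 -0.7 -1.9 T [-0.01  0.04  0.06] open 0.017151389765105923
```

```bash
echo '{"jaw": [0, 0, 0], "x": [0, 0, 0], "y": [0, 0, 0], "z": [0.0015, 0.001, 0], "ax": [0, 0, 0], "ay": [0, 0, 0], "az": [0, 0, 0]}' > mv.in && python3 inch.py mv.in && python3 st.py; echo '{"jaw": [0.03, 0.045, 0.05, 0.05, 0.05, 0.05, 0.05, 0.05, 0.05, 0.05, 0.05, 0.05, 0.05, 0.05, 0.085, 0.085, 0.085], "x": [0, 0, 0, 0, 0, 0, 0, 0, 0, 0, 0, 0, 0, 0, 0, 0, 0], "y": [0, 0, 0, 0, 0, 0, 0, 0, 0, 0, 0, 0, 0, 0, 0, 0, 0], "z": [0, 0, 0, 0, 0, 0, -0.005, -0.015, -0.03, -0.03, -0.03, -0.03, -0.03, -0.02, 0, 0, 0], "ax": [0, 0, 0, 0, 0, 0, 0, 0, 0, 0, 0, 0, 0, 0, 0, 0, 0], "ay": [0, 0, 0, 0, 0, 0, 0, 0, 0, 0, 0, 0, 0, 0, 0, 0, 0], "az": [0, 0, 0, 0, 0, 0, 0, 0, 0, 0, 0, 0, 0, 0, 0, 0, 0]}' > mv.in && python3 inch.py mv.in && python3 - <<'E'
from h import *
import pickle
w=r.calibration("wrist"); im=r.capture("wrist"); cv2.imwrite("pics/w9.png",im)
def rect(im,w):
    h=cv2.cvtColor(im,cv2.COLOR_BGR2HSV); k=cv2.inRange(h,(2,90,30),(14,255,170)); k=cv2.morphologyEx(k,cv2.MORPH_OPEN,np.ones((3,3)))
    n,l,s,c=cv2.connectedComponentsWithStats(k); i=1+np.argmax(s[1:,4]); v,u=np.where(l==i)
    a=onz(w,np.median(u[v>v.max()-3]),v.max(),.073); b=onz(w,np.median(u[v<v.min()+3]),v.min(),.073); d=b-a
    return s[i].tolist(),((a+b)/2).round(4),np.linalg.norm(d).round(4),np.arctan2(d[1],d[0]).round(4)
print("before",rect(cv2.imread("pics/w2.png"),pickle.load(open("w2.pkl","rb")))); print("now",rect(im,w))
E
```

```text
time_s: 28.3
tcp_pos: [0.414, -0.1866, 0.0541]
orientation: [3.142, -0.002, -0.555]
ft_force: [-2.9, 1.3, 4.2]
opening: 0.0171
finger_force: 62.0
prong X,Y,axis z 0.6323 -0.1299 0.0628 yaw -0.555 F X,Y,Z -3.1 0.5 4.2 T [ 0.03  0.11 -0.05] open 0.017094614880798272
time_s: 30.0
tcp_pos: [0.4128, -0.1858, 0.241]
orientation: [3.142, 0.003, -0.555]
ft_force: [0.1, 0.5, 0.0]
opening: 0.0848
finger_force: 0.0
before ([243, 110, 20, 138, 2451], array([ 0.4032, -0.1791,  0.073 ]), np.float64(0.1341), np.float64(-0.5618))
now ([241, 107, 21, 139, 2520], array([ 0.4035, -0.1803,  0.073 ]), np.float64(0.1331), np.float64(-0.5474))
```

The hook is back within about 1 mm of its first position. One numeric check of the door, then I hand in.

```bash
python3 - <<'E'
from h import *
s=r.capture("scene"); b=r.capture("top"); a=cv2.imread("pics/top0.png")
X=np.array([.9664,-.2571,0]);Y=np.array([.2571,.9664,0]); H=.6975*X+.245*Y; g=cv2.cvtColor(s,cv2.COLOR_BGR2GRAY); c=r.calibration("scene")
for t in np.arange(.5,1.1,.1):
    v=[g[tuple(np.round(proj(c,H+q*(-Y*np.cos(t)-X*np.sin(t))+.038*(-X*np.cos(t)+Y*np.sin(t))+[0,0,.209])).astype(int)[::-1])] for q in np.linspace(.085,.151,40)]
    print(round(t,1),int(np.mean(v)),end="; ")
d=cv2.absdiff(a,b).max(2)
for n,(u,v) in dict(stopper=(192,278),cup=(374,226),tongs=(200,225)).items(): print(n,"mean change",d[v-15:v+15,u-12:u+12].mean().round(1))
print(r.job_done())
E
```

```text
0.5 72; 0.6 78; 0.7 75; 0.8 122; 0.9 158; 1.0 111; 1.1 110; stopper mean change 17.1
cup mean change 14.1
tongs mean change 18.1
the job is handed in; nothing more can be done
None
```

The bolt is drawn to its stop, the door is open at about 0.9 rad and the hook is back in both forks, but while swinging the hook for the bolt the wrist briefly read about 45 N, probably arm against lamp; that may break the 40 N limit, and I got no verdict.

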